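Tighten a bearing retaining ring with a two-pin spanner

TASK

Lift the two-pin spanner out of its wooden stand, feel both of its pins into the two holes of the retaining ring on the bearing housing, pressing only lightly, and with the spanner turn the ring clockwise (seen from above) until it comes up against its stop, without straining it. Then lift the spanner out and put it back upright in its stand, pins fully down in the stand's two holes. Leave the other things on the bench alone.

Things in the scene. Friction and masses are not known exactly. Their poses are not given: they have to be found in the camera images.
- housing: Grey round bearing housing, fixed to the bench: flange 144 mm across, barrel and collar 104 mm across and 46 mm high. Origin: centre of its underside, on the axis of the ring; z up, x points to the brass grease nipple on its side. A steel retaining ring lies in its top. More than 60 N between the spanner and the housing or its ring does damage, as does pushing on them with the gripper itself.
- ring_face (a point): Centre of the ring's upper face, 48 mm above the housing's origin, axes those of the HOUSING (it does not turn with the ring). Ring 87 mm outside, 36 mm inside, 2 mm proud of the collar; shaft end inside is 3 mm lower. Two plain holes, 10 mm wide, 14 mm deep, opposite, 28 mm from the axis. Their line starts anywhere within 0.4 rad either way of this y axis: see or feel for it.
- ring (a joint): How far the retaining ring is screwed in, rad: grows clockwise seen from above, 0.2 to 0.45 at the start, 0.90 hard against its stop. Turns against a steady friction of about 0.25 N m and stays where left; pins rubbing on its face with over 8 N may drag it round. The holes turn with it, but its value does not tell where they are.
- spanner_grip (a point): Centre of the upright flat grip of the dark steel two-pin spanner: grip 14 mm thick (along x), 32 mm wide (along y), 46 mm tall. Under it a cross bar 80 mm long (along y), 20 mm wide, 12 mm thick; the bar's top is 23 mm and its underside 35 mm below this point. z up. Weighs about 0.16 kg; the same turned half round.
- spanner_pins (a point): Point midway between the tips of the spanner's two pins, 45 mm below the centre of the grip, same axes. The pins stand 28 mm either side of it along y, are 8 mm thick with tips tapered to 5 mm, and stick out 10 mm below the bar. With the pins fully in the ring the bar's underside rests on the ring.
- stand: Wooden stand block 50 x 110 x 30 mm fixed to the bench, long side along its y. Origin: centre of its underside. In its top are two square holes 13 mm wide, 20 mm deep, 28 mm either side of the centre along y; the spanner stands in them with its bar resting on the block, so its pin tips are 20 mm above the origin.
- sanding_block: Bystander: sanding block, 60 x 99 x 23 mm; origin centre of underside.
- spring_clamp_1: Bystander: small spring clamp lying flat, 52 x 107 x 20 mm; origin centre of underside.
- pencil_1: Bystander: pencil lying down, 142 mm long along y, 7 mm thick; origin centre of underside.
- flat_brush: Bystander: flat paint brush lying down, 198 mm long along y, 37 x 12 mm; origin centre of underside.
- marker_1: Bystander: marker pen lying down, 135 mm long along y, 17 mm thick; origin centre of underside.

How it is judged:
On the way, in this order (a step that is already met when the one before it is completed fails the run):
1. both pins are in the ring's holes, at least 6.5 mm deep, spanner upright over the ring (z of spanner_pins in the frame of housing below 0.0415 m and horizontal distance between spanner_pins and housing below 0.005 m and angle between spanner_pins's own z axis and vertical below 0.08 rad), for 0.2 s.
2. the ring is turned home (0.86 rad or more) with the pins still in the holes (all of step 1 and value of joint ring above 0.86 rad), for 0.1 s.
At the end, for the whole second after the job is handed in: The ring is home (0.86 rad or more of 0.90); the spanner stands at rest and upright (within 0.1 rad) in its stand, pins in the stand's holes to within 3.5 mm of full depth and within 8 mm of the stand's centre (value of joint ring above 0.86 rad and horizontal distance between spanner_pins and stand below 0.008 m and z of spanner_pins in the frame of stand below 0.0235 m and angle between spanner_pins's own z axis and vertical below 0.1 rad and linear speed of spanner below 0.02 m/s); the robot touches nothing.
It fails at once if the spanner presses on the ring or housing with more than 60 N (contact force between spanner and housing above 60 N).
It fails at once if the gripper pushes on the ring or housing itself (contact force between the fingers and housing above 5 N).
It fails at once if a bystander is moved more than 20 mm (distance of any of sanding_block, spring_clamp_1, pencil_1, flat_brush, marker_1 from where it was at the start of the episode above 0.02 m).
It also fails if it takes over 72 s, if anything falls off the work surface, if the arm or the gripper's body presses on something with over 40 N, if the wrist force passes 120 N, or if a joint passes its speed limit or range.

ROBOT

A 6-joint arm with a two-finger parallel gripper is mounted at the origin on a cart in front of the work surface, level with it; the furniture and walls round the work are solid. World frame = base frame: x ahead of the robot, y to its left, z up, the work surface at z = 0. Lengths are in m, angles in rad, forces in N, time in s.
With the tool pointing down it reaches from about 0.325 to 0.85 m from the base axis. Payload 4.4 kg.
Tool frame: the origin (TCP) lies midway between the tips of the shut fingers; the grasp point (between the pads) lies 19 mm behind it; z points along the fingers, y is the line along which they close (so a half turn about z gives the same grasp; the last joint's range is limited). The gripper opens to 94 mm and grips with 3 to 60 N. Pads are 16 mm wide; open, the fingers measure 119 mm over their backs; the gripper's body (75 mm by 177 mm) begins 78 mm behind the grasp point.
Start: joints at [1.026, 0.207, 1.542, -0, 1.393, -0.15], TCP at [0.221, 0.531, 0.181] pointing down, gripper open.
Joint ranges: [-2.73, 2.73], [-0.86, 2.22], [0.23, 2.46], [-1.11, 4.25], [0.08, 2.63], [-2.82, 2.82]. Speed limits (rad/s): [2.79, 2.79, 3.14, 3.14, 3.14, 3.14].

INTERFACE

Orientations are given as a unit quaternion [x, y, z, w].
In Python, from station import bot gives the robot as it stands. The module is installed in compiled form; this text tells all that it offers. Calls block until the motion is done:
- bot.move_ptp(position, orientation): joint-space move of the TCP to a pose.
- bot.line_to(position, attitude=None, rate=0.15): straight line of the TCP; attitude=None keeps the orientation; rate is the mean speed in m/s.
- bot.goto_joints(angles): joint-space move.
- bot.set_gripper(opening, newtons=None): finger opening in m; newtons is the grip in N (None keeps the last); returns when the fingers have stopped.
- bot.hold(seconds).
- bot.ik(position, orientation): joint angles nearest the present ones, or None.
- bot.snapshot(name): name is "scene" or "top" or "wrist"; returns a dict with "color" (384x512x3 uint8, red, green, blue), "fx", "fy", "cx", "cy" (pixels), "world_from_camera" (4x4, takes a point from camera to world coordinates); the wrist camera has in their place "T_tool_cam" (4x4, takes a point from camera to tool coordinates, whose origin is the TCP and whose axes are the flange's). Camera axes: x right, y down, z forward; pixel columns grow to the right and rows downward; lengths in m; the calibration is good to about 2 mm. The wrist camera is an equidistant fisheye: a pixel r from the principal point sees the ray r / f radians off the axis. A picture is of the moment at which its call begins: read the wrist's pose just before it. There is no depth.
A pose or a line that the arm cannot do raises bot.PlanningError and nothing moves.
- bot.job_done(): hands the job in; it is judged then, once.
Readings, each from a call of its own:
- bot.current_time_s(): time.
- bot.current_joint_pos(): joint angles.
- bot.current_qd(): joint speeds.
- bot.current_joint_efforts(): joint torques, N m.
- bot.current_tool_pos(): TCP position.
- bot.current_tcp_rot(): TCP orientation.
- bot.current_force(): force on the tool from outside, world axes, zero at the start.
- bot.current_moment(): the same for the moment, N m.
- bot.current_grip_width(): finger opening in m.
- bot.current_grip_force(): force on a finger pad.
Only numpy, scipy, OpenCV 4.12 (cv2) and the standard library are available. Lean on these libraries where they do the work, as an engineer would, in place of code of your own. Each camera call takes 0.05 s, during which the arm holds its last target. There are 200 camera calls.

## Working session

There is one attempt and no reset: what is moved stays moved. The work goes in short steps, each a Python script; the robot and the scene stay as the last script left them, time stands still between calls to the robot, and variables do not carry over. Pictures are saved under pics/ and viewed, at most 10 in all, crops included, and the job is handed in when it is done.

```bash
mkdir -p pics; cat > h.py <<'E'
import numpy as np, cv2
from station import bot
from scipy.spatial.transform import Rotation as R
def snap(n,f):
    p=np.array(bot.current_tool_pos());q=np.array(bot.current_tcp_rot())
    s=bot.snapshot(n); cv2.imwrite('pics/'+f,s['color'][:,:,::-1])
    T=np.eye(4);T[:3,:3]=R.from_quat(q).as_matrix();T[:3,3]=p
    M=T@np.array(s['T_tool_cam']) if n=='wrist' else np.array(s['world_from_camera'])
    np.savez('pics/'+f+'.npz',M=M,k=[s['fx'],s['fy'],s['cx'],s['cy']],w=(n=='wrist'));return s
def px(f,u,v,z):
    d=np.load('pics/'+f+'.npz');fx,fy,cx,cy=d['k'];a=(u-cx)/fx;b=(v-cy)/fy
    if d['w']:
        t=np.hypot(a,b);g=np.sinc(t/np.pi);r=np.array([a*g,b*g,np.cos(t)])
    else: r=np.array([a,b,1.])
    M=d['M'];r=M[:3,:3]@r;o=M[:3,3];return o+r*(z-o[2])/r[2]
def proj(f,P):
    d=np.load('pics/'+f+'.npz');fx,fy,cx,cy=d['k'];M=d['M'];c=M[:3,:3].T@(np.array(P)-M[:3,3])
    if d['w']:
        n=np.hypot(c[0],c[1]);t=np.arctan2(n,c[2]);return np.array([cx+fx*t*c[0]/n,cy+fy*t*c[1]/n])
    return np.array([cx+fx*c[0]/c[2],cy+fy*c[1]/c[2]])
def down(yaw): # tool z down, tool y axis at angle yaw in world (about)
    y=np.array([np.cos(yaw),np.sin(yaw),0]);z=np.array([0,0,-1.]);x=np.cross(y,z)
    return R.from_matrix(np.c_[x,y,z]).as_quat()
E
python3 - <<'E'
from h import *
a=snap('top','top0.png');b=snap('scene','scene0.png');snap('wrist','wr0.png')
cv2.imwrite('pics/top0b.png',cv2.resize(a['color'][:,:,::-1],(800,600),interpolation=cv2.INTER_CUBIC))
for f in('top0.png','scene0.png','wr0.png'):
    d=np.load('pics/'+f+'.npz');print(d['M'].round(3).tolist(),d['k'])
print(bot.current_tcp_rot(),bot.current_time_s(),bot.current_force())
E
```

```text
[[-0.006, -0.993, 0.121, 0.348], [-1.0, 0.003, -0.022, 0.252], [0.022, -0.121, -0.992, 1.058], [0.0, 0.0, 0.0, 1.0]] [362.77385645 362.77385645 256.53076259 195.09317465]
[[0.765, -0.406, 0.5, 0.048], [-0.644, -0.48, 0.596, -0.236], [-0.002, -0.778, -0.628, 0.608], [0.0, 0.0, 0.0, 1.0]] [360.77940416 360.77940416 260.18042816 192.16346903]
[[0.383, 0.895, 0.228, 0.154], [0.924, -0.371, -0.097, 0.558], [-0.002, 0.248, -0.969, 0.384], [0.0, 0.0, 0.0, 1.0]] [297.31863964 297.31863964 256.76036417 190.95399996]
[ 1.95579339e-01  9.80687492e-01 -8.23429167e-04 -2.93660770e-04] 0.15 [0.33210262 0.46011943 0.28595848]
```

View pics/top0b.png

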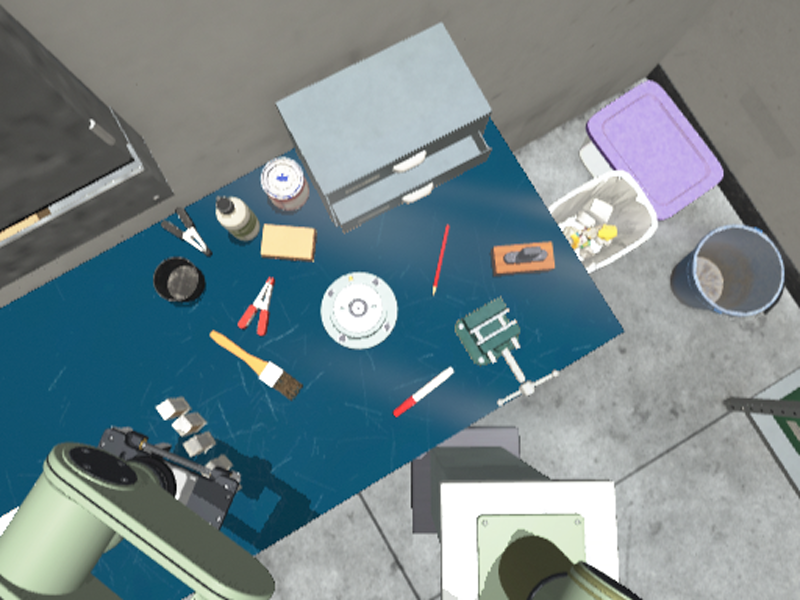

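View pics/scene0.png

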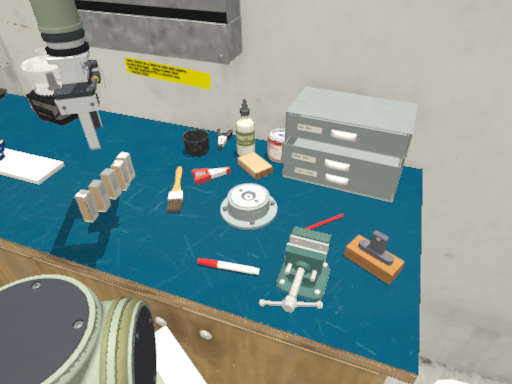

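The top view (800 px scale) shows the stand, orange with the dark spanner in it, at about (524,257), and the housing at (358,308). The vise at (490,335) is an obstacle. I'll take closer wrist looks at the housing and the stand.

```bash
python3 - <<'E'
from h import *
f='top0.png';s=.64
st=px(f,524*s,258*s,.03);l=px(f,494*s,259*s,.03);r=px(f,553*s,256*s,.03)
ho=px(f,358*s,308*s,.046);print('stand',st,l,r,np.linalg.norm(l-r),'housing',ho)
print('nipple?',px(f,349*s,279*s,.03), 'vise',px(f,490*s,335*s,.08))
d=np.load('pics/wr0.png.npz');
Ttc=np.array(bot.snapshot('wrist')['T_tool_cam']);print(Ttc.round(3).tolist())
np.save('Ttc.npy',Ttc)
def look(xy,name,z=0.27):
    # place so camera axis hits xy,0.04
    best=None
    for yaw in np.arange(-np.pi,np.pi,np.pi/8):
        q=down(yaw);A=R.from_quat(q).as_matrix();c=A@Ttc[:3,3];a=A@Ttc[:3,2]
        p=np.array([xy[0],xy[1],z]);cz=z+c[2];k=(cz-.04)/-a[2]
        p[:2]=np.array(xy[:2])-c[:2]-k*a[:2]
        j=bot.ik(p,q)
        if j is None: continue
        e=np.abs(np.array(j)-bot.current_joint_pos()).max()
        if best is None or e<best[0]: best=(e,p,q,j)
    print(best); bot.goto_joints(best[3]); bot.hold(.3)
    im=snap('wrist',name)['color']; cv2.imwrite('pics/b_'+name,cv2.resize(im[:,:,::-1],(800,600),interpolation=cv2.INTER_CUBIC))
look(ho,'wh.png');look(st,'ws.png');print(bot.current_time_s())
E
```

```text
stand [ 5.60184340e-01 -3.62166674e-04  3.00000000e-02] [0.55837628 0.05556611 0.03      ] [ 0.56389139 -0.05465019  0.03      ] 0.11035420416977659 housing [0.46595901 0.30603976 0.046     ]
nipple? [0.52143115 0.32355624 0.03      ] vise [0.41411152 0.07553714 0.08      ]
[[0.001, -0.969, -0.248, 0.072], [1.0, 0.001, 0.0, -0.0], [-0.0, -0.248, 0.969, -0.204], [0.0, 0.0, 0.0, 1.0]]
(np.float64(0.5297316375068066), array([0.45083067, 0.34245534, 0.27      ]), array([0.55557023, 0.83146961, 0.        , 0.        ]), array([ 4.96771569e-01,  1.33335911e-01,  1.44312076e+00, -4.44089210e-16,
        1.56513598e+00,  1.04072488e-01]))
(np.float64(0.5826416353783621), array([0.56014321, 0.0390708 , 0.27      ]), array([0.70710678, 0.70710678, 0.        , 0.        ]), array([-8.44870387e-02,  1.23177198e-01,  1.45446425e+00, -4.44089210e-16,
        1.56395121e+00, -8.44870387e-02]))
3.3083
```

View pics/b_wh.png

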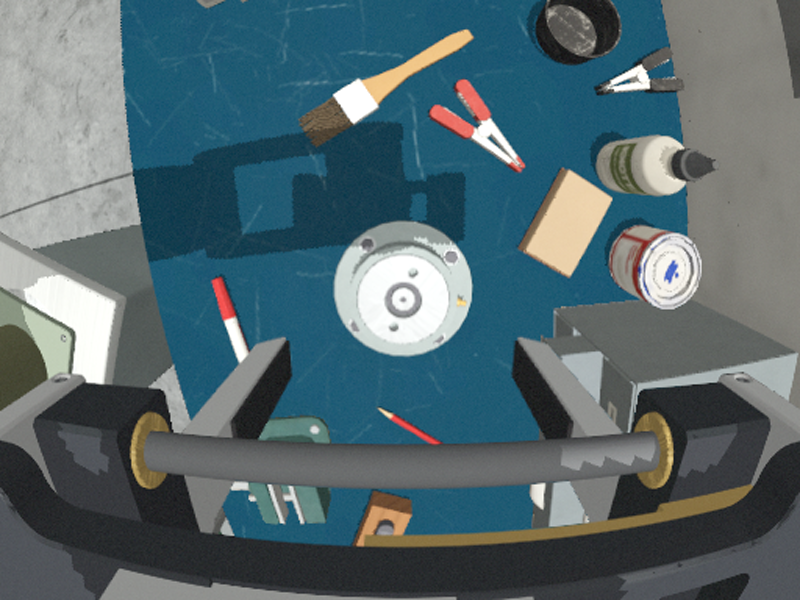

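View pics/b_ws.png

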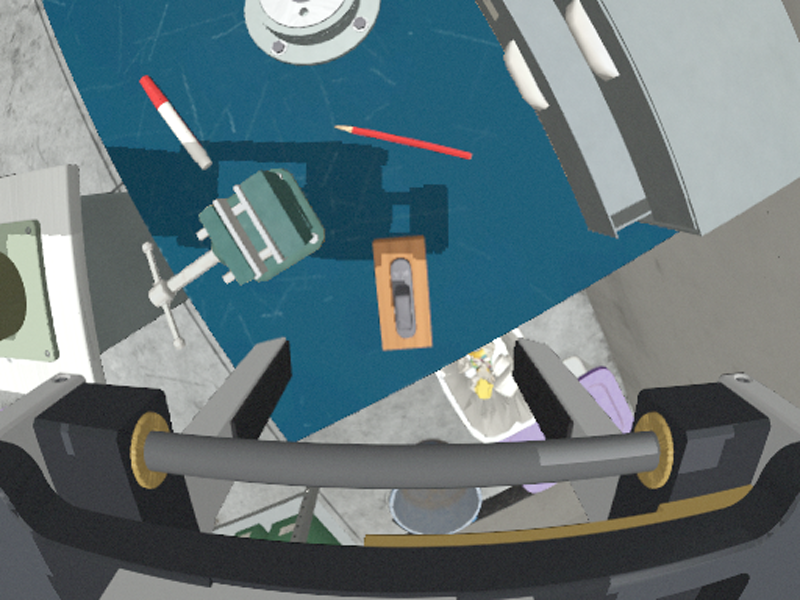

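The housing's shaft centre is at (403,299), with holes near (412,273) and (394,328) and the nipple at (461,299). The stand is at about (404,295) with its bar along y. I'll zoom into both in one composite.

```bash
python3 - <<'E'
from h import *
def c(f,u,v):
    i=cv2.imread('pics/'+f);return cv2.resize(i[v-40:v+50,u-50:u+50],None,fx=4,fy=4,interpolation=cv2.INTER_CUBIC)
cv2.imwrite('pics/c1.png',np.hstack([c('wh.png',258,190),c('ws.png',258,185)]))
E
```

```text
(no output)
```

View pics/c1.png

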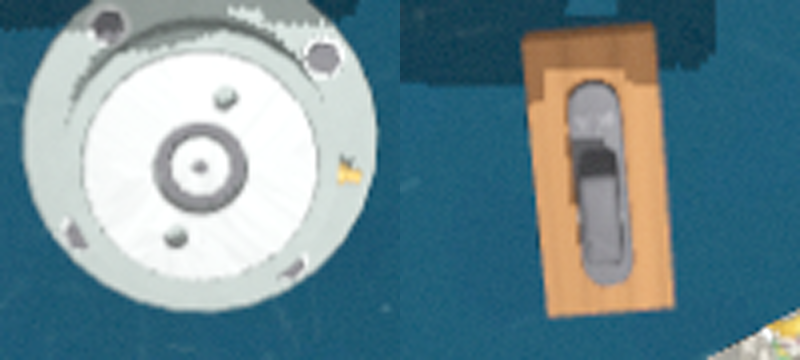

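```bash
python3 - <<'E'
from h import *
H=lambda x,y,z:px('wh.png',208+x/4-.375,150+y/4-.375,z)
S=lambda x,y,z:px('ws.png',208+(x-400)/4-.375,145+y/4-.375,z)
a,b=H(225,99,.048),H(176,238,.048);print(a,b,(a+b)/2,np.linalg.norm(a-b),'ang',np.arctan2(*(a-b)[1::-1]))
print('shaft',H(201,168,.045));n=H(349,172,.03);print('nip',n,np.arctan2(*(n-(a+b)/2)[1::-1]))
fl=[H(*p,.01)for p in((23,140),(377,140))];print('flange',fl,np.linalg.norm(fl[0]-fl[1]))
c=[S(*p,.03)for p in((523,35),(655,25),(675,305),(549,318))];m=sum(c)/4;print('stand',np.round(c,4),m,[np.linalg.norm(c[i]-c[i-1])for i in range(4)])
d=c[0]+c[1]-c[2]-c[3];print('stand ang',np.arctan2(d[1],d[0]))
e,g=S(594,80,.042),S(607,285,.042);print('bar',e,g,(e+g)/2,np.linalg.norm(e-g),np.arctan2(*(e-g)[1::-1]))
print('grip top',[S(*p,.088) for p in((573,180),(620,180),(588,265),(622,262))])
for yaw in (0.05,np.pi+.05): print(bot.ik([.56,0,.046],down(yaw)))
E
```

```text
[0.46428572 0.33568082 0.048     ] [0.46805513 0.27960195 0.048     ] [0.46617043 0.30764138 0.048     ] 0.056205413439087235 ang 1.6379116156913653
shaft [0.4665443  0.30759995 0.045     ]
nip [0.52170505 0.32467425 0.03      ] 0.29759874655278645
flange [array([0.39936967, 0.28238985, 0.01      ]), array([0.53120184, 0.33741541, 0.01      ])] 0.14285493517275913
stand [[ 0.5324  0.0563  0.03  ]
 [ 0.582   0.0602  0.03  ]
 [ 0.5915 -0.051   0.03  ]
 [ 0.5414 -0.0567  0.03  ]] [0.56182757 0.00220193 0.03      ] [np.float64(0.11332330669020763), np.float64(0.04973537308212359), np.float64(0.11165448488081105), np.float64(0.05048337875565452)]
stand ang 1.653330694087415
bar [0.55915602 0.04110169 0.042     ] [ 0.56431976 -0.03844171  0.042     ] [0.56173789 0.00132999 0.042     ] 0.07971082950126926 1.63562258932241
grip top [array([0.55227169, 0.01470843, 0.088     ]), array([0.56801732, 0.01474946, 0.088     ]), array([ 0.5573178 , -0.01522685,  0.088     ]), array([ 0.56892842, -0.0141212 ,  0.088     ])]
[-1.54543010e-01  3.22114368e-01  1.69751521e+00 -4.44089210e-16
  1.12196308e+00 -2.04543010e-01]
None
```

Both measurements match the given sizes: hole spacing 56.2 mm, stand 50x112 mm, bar 79.7 mm. Next I'll grasp the spanner, lift it and move over the ring.

```bash
python3 - <<'E'
from h import *
q=down(.067);P=[.5617,.0008]
bot.set_gripper(.05)
bot.move_ptp([*P,.14],q); bot.line_to([*P,.047],rate=.1)
f0=bot.current_force(); bot.set_gripper(.0,60); bot.hold(.2)
print('w',bot.current_grip_width(),bot.current_grip_force(),f0,bot.current_force(),bot.current_moment())
bot.line_to([*P,.16],rate=.1);bot.hold(.2)
print('lift',bot.current_grip_width(),bot.current_force(),bot.current_moment())
bot.line_to([.4662,.3076,.16],rate=.2)
bot.line_to([.4662,.3076,.078],rate=.1);bot.hold(.3)
print(bot.current_tool_pos(),bot.current_force(),bot.current_moment(),bot.current_time_s())
im=snap('wrist','w3.png')['color'];cv2.imwrite('pics/w3b.png',cv2.resize(im[110:290,140:380,::-1],None,fx=3,fy=3,interpolation=cv2.INTER_CUBIC))
E
```

```text
w 0.013633126732810866 59.9518096446991 [ 0.19346513 -0.26106869  0.3910835 ] [-0.65911093  0.2538202   0.95783575] [-0.05930433  0.08255666 -0.05360912]
lift 0.013252676857300435 [ 0.33050469  0.24602281 -1.41219472] [-0.08870334  0.08233344 -0.03874755]
[0.46658876 0.30777681 0.07858768] [ 0.63215648 -0.00221708 -1.5074453 ] [-0.06399951  0.08768284 -0.0029147 ] 11.1833
```

View pics/w3b.png

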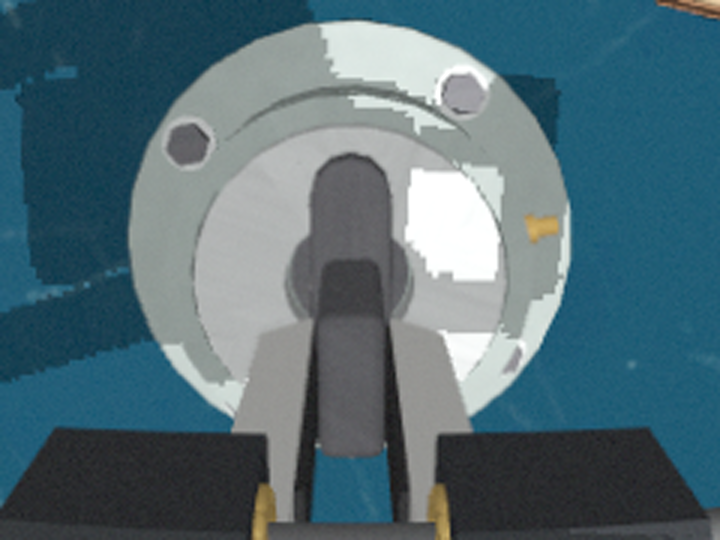

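The picture shows the spanner gripped centrally over the ring, bar along the expected line. Now I'll feel the pins in gently.

```bash
cat > feel.py <<'E'
from h import *
import itertools
bot.hold(.1);F0=np.array(bot.current_force());M0=np.array(bot.current_moment())
def probe(x,y,yaw,z0=.0775,zend=.071,lim=3.):
    bot.line_to([x,y,z0],down(yaw),rate=.05)
    z=z0
    while z>zend:
        z-=.0007; bot.line_to([x,y,z],rate=.02)
        d=np.array(bot.current_force())-F0
        if np.abs(d[2])>lim or np.hypot(*d[:2])>6: break
    return z,d,np.array(bot.current_moment())-M0
E
python3 - <<'E'
from feel import *
C=(.4662,.3076)
off=[(0,0,0)]+[(r*np.cos(a)*1e-3,r*np.sin(a)*1e-3,w) for w in(0,.05,-.05) for r in (0,1.5) for a in np.arange(0,6.2,np.pi/2) if (r or (a==0 and w))]
for o in off[:9]:
    z,d,m=probe(C[0]+o[0],C[1]+o[1],.067+o[2])
    print(np.round(o,4),round(z,4),bot.current_tool_pos().round(4),d.round(1),m.round(2),round(bot.current_time_s(),1))
    if z<=.0717: break
E
```

```text
[0 0 0] 0.0705 [0.4662 0.3077 0.0705] [0.1 0.2 0.5] [ 0.15  0.03 -0.11] 14.1
```

```bash
python3 - <<'E'
from feel import *
# free-air baseline from before contact
F0=np.array([.63,0.,-1.5]);M0=np.array([-.064,.088,-.003])
x,y=.4662,.3076;z=.0705
while z>.0662:
    z-=.0007;bot.line_to([x,y,z],rate=.02);d=np.array(bot.current_force())-F0
    if abs(d[2])>5: break
bot.hold(.25);print('in',z,bot.current_tool_pos().round(4),d.round(1),(bot.current_moment()-M0).round(3),bot.current_time_s())
if z<.0672:
    yaw=.067;pr=0
    while yaw>-.75:
        yaw-=.02;bot.line_to([x,y,z],down(yaw),rate=.02)
        d=np.array(bot.current_force())-F0;m=np.array(bot.current_moment())-M0
        print(round(yaw,3),bot.current_tool_pos().round(4),d.round(1),m.round(2),round(bot.current_grip_width(),4),round(bot.current_time_s(),2))
        if abs(m[2])>.6 or abs(d).max()>12: break
E
```

```text
in 0.06559999999999995 [0.4662 0.3076 0.0656] [-0.8  1.3  1.3] [ 0.288 -0.049 -0.023] 16.1833
0.047 [0.4659 0.3076 0.0655] [-1.7  1.   1. ] [0.42 0.18 0.02] 0.0136 16.43
0.027 [0.4659 0.3076 0.0655] [-1.3  1.5  0.9] [0.37 0.31 0.16] 0.0134 16.68
0.007 [0.4659 0.3076 0.0655] [-2.7  0.9  1.6] [0.44 0.33 0.24] 0.0135 16.93
-0.013 [0.466  0.3076 0.0655] [-2.9  2.2  0.7] [0.4  0.39 0.2 ] 0.0135 17.18
-0.033 [0.4659 0.3076 0.0655] [-3.1  1.9  0.8] [0.44 0.49 0.22] 0.0132 17.43
-0.053 [0.466  0.3076 0.0655] [-3.4  1.   1. ] [0.46 0.49 0.25] 0.0135 17.68
-0.073 [0.466  0.3076 0.0655] [-2.7  1.9  1.4] [0.46 0.58 0.19] 0.0137 17.93
-0.093 [0.466  0.3076 0.0655] [-2.8  2.2  1.5] [0.46 0.65 0.23] 0.0134 18.18
-0.113 [0.4661 0.3076 0.0656] [-3.8  1.7  1.5] [0.53 0.68 0.19] 0.0133 18.43
-0.133 [0.466  0.3076 0.0655] [-3.2  2.   1.4] [0.53 0.72 0.18] 0.0134 18.68
-0.153 [0.466  0.3076 0.0655] [-4.6  1.9  0.7] [0.52 0.75 0.2 ] 0.0132 18.93
-0.173 [0.4661 0.3076 0.0655] [-4.2  1.7  1.9] [0.51 0.79 0.19] 0.013 19.18
-0.193 [0.4661 0.3076 0.0656] [-4.5  1.6  0.8] [0.56 0.8  0.19] 0.0135 19.43
-0.213 [0
[... 830 characters left out ...]
4 22.18
-0.433 [0.4661 0.3077 0.0656] [-5.3  0.9 -0.2] [0.74 1.11 0.23] 0.0134 22.43
-0.453 [0.4661 0.3077 0.0656] [-4.8  2.7  0.9] [0.64 1.02 0.19] 0.0136 22.68
-0.473 [0.4661 0.3077 0.0655] [-4.9  3.   0.7] [0.66 1.04 0.18] 0.0136 22.93
-0.493 [0.4661 0.3077 0.0656] [-5.4  2.5  0.5] [0.71 1.05 0.18] 0.0133 23.18
-0.513 [0.4661 0.3077 0.0656] [-4.6  2.5 -0.4] [0.7  1.08 0.25] 0.0137 23.43
-0.533 [0.4661 0.3077 0.0656] [-4.3  3.1 -0.2] [0.8  1.03 0.22] 0.0134 23.68
-0.553 [0.4661 0.3077 0.0656] [-5.6  2.7 -1. ] [0.75 1.09 0.31] 0.0136 23.93
-0.573 [0.4662 0.3077 0.0656] [-4.7  3.   0.1] [0.74 0.95 0.56] 0.0136 24.18
-0.593 [0.4662 0.3077 0.0656] [-4.5  2.8 -0.4] [0.71 0.96 0.73] 0.0138 24.43
```

The torque climbed from a steady 0.2 to 0.73 N m, so the ring is at its stop. Next I'll hold, relax the torque, lift out and return.

```bash
python3 - <<'E'
from feel import *
F0=np.array([.63,0.,-1.5]);M0=np.array([-.064,.088,-.003])
bot.hold(.3);x,y,z=.4662,.3076,.0656;yaw=-.593
while yaw>-.7:
    yaw+=.01;bot.line_to([x,y,z],down(yaw),rate=.02);bot.hold(.05);m=bot.current_moment()-M0
    if m[2]<.07 or yaw>-.5: break
print('relaxed',yaw,m.round(2),(bot.current_force()-F0).round(1))
while z<.08:
    z+=.002;bot.line_to([x,y,z],rate=.03);d=bot.current_force()-F0
    if abs(d).max()>15: print('stuck',z,d);break
print(z,d.round(1),(bot.current_moment()-M0).round(2),bot.current_time_s())
if z>=.079:
    bot.line_to([x,y,.16],rate=.1)
    bot.line_to([.5617,.0008,.16],down(.067),rate=.2)
    bot.line_to([.5617,.0008,.065],rate=.1);bot.hold(.3)
    print(bot.current_tool_pos(),(bot.current_force()-F0).round(1),(bot.current_moment()-M0).round(2),bot.current_time_s())
    im=snap('wrist','w4.png')['color'];cv2.imwrite('pics/w4b.png',cv2.resize(im[110:290,140:380,::-1],None,fx=3,fy=3,interpolation=cv2.INTER_CUBIC))
E
```

```text
relaxed -0.5129999999999999 [0.53 0.75 0.06] [-3.4  2.4 -0.1]
0.08160000000000002 [-0.2 -0.5 -0.7] [ 0.06 -0.03 -0.  ] 29.2333
[0.56205697 0.00073778 0.06552191] [-0.7  0.3 -0. ] [-0.02  0.03  0.01] 33.325
```

View pics/w4b.png

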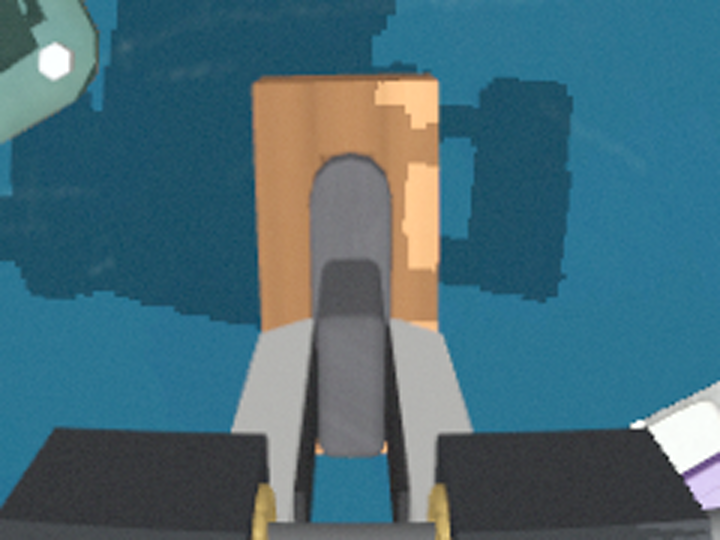

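The spanner is centred and aligned over the stand. Next I'll lower it with a force watch and release.

```bash
python3 - <<'E'
from feel import *
z=.065
while z>.0468:
    z-=.001;bot.line_to([.5617,.0008,z],rate=.02);d=bot.current_force()-F0
    if d[2]>5 or np.hypot(*d[:2])>8: break
print(z,bot.current_tool_pos(),d.round(1),(bot.current_moment()-M0).round(2))
if z<.0495:
    bot.set_gripper(.045);bot.hold(.3);print(bot.current_grip_width())
    bot.line_to([.5617,.0008,.16],rate=.1);bot.hold(.3)
    bot.move_ptp([.5601,.0391,.27],down(0));bot.hold(.3)
    print(bot.current_time_s(),bot.current_tool_pos())
    im=snap('wrist','w5.png')['color'];snap('scene','sc5.png')
    a=cv2.resize(im[145:235,208:308,::-1],(400,360),interpolation=cv2.INTER_CUBIC)
    b=cv2.resize(cv2.imread('pics/sc5.png')[210:300,325:425],(400,360),interpolation=cv2.INTER_CUBIC)
    cv2.imwrite('pics/c5.png',np.hstack([a,b]))
E
```

```text
0.045999999999999985 [0.56198809 0.00075091 0.04706617] [-1.4  0.9  8.4] [0.02 0.46 0.02]
0.04484356030544436
41.6333 [0.55917967 0.03876836 0.26810677]
```

View pics/c5.png

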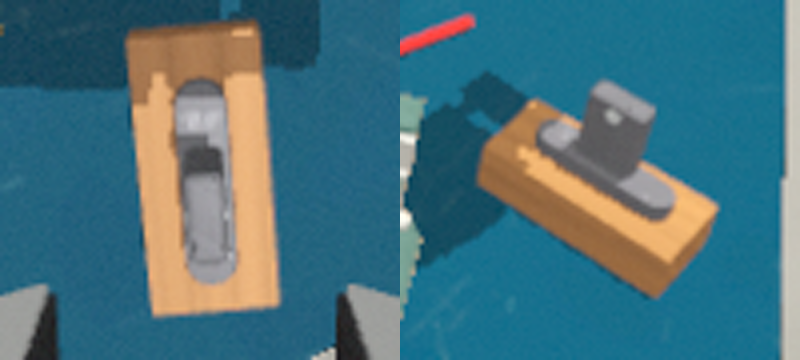

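Both views show the spanner upright, with its bar flat on the stand and the gripper clear. I'm handing in.

```bash
python3 -c "
from station import bot
print(bot.job_done())"
```

```text
the job is handed in; nothing more can be done
None
```

I turned the ring clockwise until the torque rose from about 0.2 to 0.73 N m, which I took as its stop (the ring's angle can't be read directly). The spanner is back upright and fully seated in its stand, and the job was handed in at about 42 s; no verdict was returned.

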